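# Clock the food probes back in

### The job

End of service: put every probe thermometer that lies on the worktop back into a bay of its own in the blue dock, lying level with its handle down in both rails and its stem through the comb, and clock each one in on the tally counter with one full stroke of the lever, pushed to its stop and let spring back, so that the count goes up by exactly the number of probes that came back. Leave the other things where they are.

Things in the scene. Friction and masses are not known exactly. Their poses are not given: they have to be found in the camera images.
- probe_1: digital probe thermometer, 184 mm long, 50 g: white handle 78 x 22 x 16 mm and a steel stem 4 mm thick. Origin at the middle of its length, on its underside; +y points to the handle's end (handle y = +14 to +92 mm, stem +14 to -92 mm), +z out of the display. Three to five are out; absent ones read None
- probe_2: another probe thermometer, same as probe_1; None if it is not out today
- probe_3: another probe thermometer, same as probe_1; None if it is not out today
- probe_4: another probe thermometer, same as probe_1; None if it is not out today
- probe_5: another probe thermometer, same as probe_1; None if it is not out today
- probe_1_grip (a point): middle of the handle of probe_1: 53 mm along +y from its origin, 8 mm above its underside
- probe_2_grip (a point): middle of the handle of probe_2: 53 mm along +y from its origin, 8 mm above its underside
- probe_3_grip (a point): middle of the handle of probe_3: 53 mm along +y from its origin, 8 mm above its underside
- probe_4_grip (a point): middle of the handle of probe_4: 53 mm along +y from its origin, 8 mm above its underside
- probe_5_grip (a point): middle of the handle of probe_5: 53 mm along +y from its origin, 8 mm above its underside
- probe_dock: blue dock, fixed: plate 206 x 272 x 9 mm, two scalloped rails for handles, a comb for stems. Origin: middle of its underside; x along the bays from handle end (-x) to stem end (+x), y across the 5 bays, 52 mm apart. Saddle floors 24 mm up, 27 mm wide, round humps between to 36.5 mm. Rails at x = -85 to -73 and -29 to -17 mm; fingers fit between. Comb at +69 to +75, 37 mm high
- bay_1 (a point): bay 1 (y = -104 mm of the dock), axes as the dock's: where the middle of the handle lies when a probe is seated, handle to the dock's -x, stem to +x; 51 mm before the dock's origin, 32 mm above the worktop. Any probe fits any bay; all start empty
- bay_2 (a point): the same point of bay 2, y = -52 mm of the dock
- bay_3 (a point): the same point of bay 3, y = +0 mm of the dock
- bay_4 (a point): the same point of bay 4, y = +52 mm of the dock
- bay_5 (a point): the same point of bay 5, y = +104 mm of the dock
- tally_counter: grey bench tally counter, 104 x 72 x 94 mm, fixed to the worktop, with a white drum behind a window in its top and a lever on its +y side that reaches out to its -x side. Origin: middle of its underside. The lever's axle runs along y, 55 mm above the origin
- lever_pad (a point): middle of the upper face of the lever's red thumb pad (32 mm long, 26 wide, 8 thick), 85 mm from the axle, 40 mm to the +y side of the counter's middle. At rest 97 mm above the worktop and 74 mm before the axle; at the stop 31 mm above the worktop and 82 mm before it
- tally_lever (a joint): advance lever: 0 at rest (27 degrees up), 0.80 rad at the lower stop (19 degrees below level). A spring returns it; pushing the pad takes about 2 N at first, 4 N at the stop. After 10 degrees of free travel a pawl takes the drum along; only a stroke down to the stop counts
- tally_drum (a joint): counting drum, driven by the lever's ratchet: 0 at the start (red bar at the pointers), +0.628 rad per full stroke, never runs back. A stroke that stops short leaves it between two marks, and the next stroke only finishes that step
- date_stamp: wooden hand stamp, 24 mm across, 64 mm high, standing; not part of the job

How it is judged:
At the end, for the whole second after the job is handed in: Every probe present rests in its own bay (mid-handle within 12 mm of the bay's point, aligned within 0.12 rad, handle towards the dock's -x); the drum has advanced exactly one step (0.628 rad, within 0.3 step) per probe present; the lever is back at rest (below 0.06 rad) (((distance between probe_1_grip and bay_1 below 0.012 m and angle between the y axis of probe_1 and the x axis of bay_1, either way round below 0.12 rad and x of probe_1 in the frame of bay_1 above 0.03 m) or (distance between probe_1_grip and bay_2 below 0.012 m and angle between the y axis of probe_1 and the x axis of bay_2, either way round below 0.12 rad and x of probe_1 in the frame of bay_2 above 0.03 m) or (distance between probe_1_grip and bay_3 below 0.012 m and angle between the y axis of probe_1 and the x axis of bay_3, either way round below 0.12 rad and x of probe_1 in the frame of bay_3 above 0.03 m) or (distance between probe_1_grip and bay_4 below 0.012 m and angle between the y axis of probe_1 and the x axis of bay_4, either way round below 0.12 rad and x of probe_1 in the frame of bay_4 above 0.03 m) or (distance between probe_1_grip and bay_5 below 0.012 m and angle between the y axis of probe_1 and the x axis of bay_5, either way round below 0.12 rad and x of probe_1 in the frame of bay_5 above 0.03 m)) and linear speed of each of probe_1, probe_2, probe_3, probe_4, probe_5 below 0.03 m/s and ((distance between probe_2_grip and bay_1 below 0.012 m and angle between the y axis of probe_2 and the x axis of bay_1, either way round below 0.12 rad and x of probe_2 in the frame of bay_1 above 0.03 m) or (distance between probe_2_grip and bay_2 below 0.012 m and angle between the y axis of probe_2 and the x axis of bay_2, either way round below 0.12 rad and x of probe_2 in the frame of bay_2 above 0.03 m) or (distance between probe_2_grip and bay_3 below 0.012 m and angle between the y axis of probe_2 and the x axis of bay_3, either way round below 0.12 rad and x of probe_2 in the frame of bay_3 above 0.03 m) or (distance between probe_2_grip and bay_4 below 0.012 m and angle between the y axis of probe_2 and the x axis of bay_4, either way round below 0.12 rad and x of probe_2 in the frame of bay_4 above 0.03 m) or (distance between probe_2_grip and bay_5 below 0.012 m and angle between the y axis of probe_2 and the x axis of bay_5, either way round below 0.12 rad and x of probe_2 in the frame of bay_5 above 0.03 m)) and ((distance between probe_3_grip and bay_1 below 0.012 m and angle between the y axis of probe_3 and the x axis of bay_1, either way round below 0.12 rad and x of probe_3 in the frame of bay_1 above 0.03 m) or (distance between probe_3_grip and bay_2 below 0.012 m and angle between the y axis of probe_3 and the x axis of bay_2, either way round below 0.12 rad and x of probe_3 in the frame of bay_2 above 0.03 m) or (distance between probe_3_grip and bay_3 below 0.012 m and angle between the y axis of probe_3 and the x axis of bay_3, either way round below 0.12 rad and x of probe_3 in the frame of bay_3 above 0.03 m) or (distance between probe_3_grip and bay_4 below 0.012 m and angle between the y axis of probe_3 and the x axis of bay_4, either way round below 0.12 rad and x of probe_3 in the frame of bay_4 above 0.03 m) or (distance between probe_3_grip and bay_5 below 0.012 m and angle between the y axis of probe_3 and the x axis of bay_5, either way round below 0.12 rad and x of probe_3 in the frame of bay_5 above 0.03 m)) and ((distance between probe_4_grip and bay_1 below 0.012 m and angle between the y axis of probe_4 and the x axis of bay_1, either way round below 0.12 rad and x of probe_4 in the frame of bay_1 above 0.03 m) or (distance between probe_4_grip and bay_2 below 0.012 m and angle between the y axis of probe_4 and the x axis of bay_2, either way round below 0.12 rad and x of probe_4 in the frame of bay_2 above 0.03 m) or (distance between probe_4_grip and bay_3 below 0.012 m and angle between the y axis of probe_4 and the x axis of bay_3, either way round below 0.12 rad and x of probe_4 in the frame of bay_3 above 0.03 m) or (distance between probe_4_grip and bay_4 below 0.012 m and angle between the y axis of probe_4 and the x axis of bay_4, either way round below 0.12 rad and x of probe_4 in the frame of bay_4 above 0.03 m) or (distance between probe_4_grip and bay_5 below 0.012 m and angle between the y axis of probe_4 and the x axis of bay_5, either way round below 0.12 rad and x of probe_4 in the frame of bay_5 above 0.03 m)) and ((distance between probe_5_grip and bay_1 below 0.012 m and angle between the y axis of probe_5 and the x axis of bay_1, either way round below 0.12 rad and x of probe_5 in the frame of bay_1 above 0.03 m) or (distance between probe_5_grip and bay_2 below 0.012 m and angle between the y axis of probe_5 and the x axis of bay_2, either way round below 0.12 rad and x of probe_5 in the frame of bay_2 above 0.03 m) or (distance between probe_5_grip and bay_3 below 0.012 m and angle between the y axis of probe_5 and the x axis of bay_3, either way round below 0.12 rad and x of probe_5 in the frame of bay_3 above 0.03 m) or (distance between probe_5_grip and bay_4 below 0.012 m and angle between the y axis of probe_5 and the x axis of bay_4, either way round below 0.12 rad and x of probe_5 in the frame of bay_4 above 0.03 m) or (distance between probe_5_grip and bay_5 below 0.012 m and angle between the y axis of probe_5 and the x axis of bay_5, either way round below 0.12 rad and x of probe_5 in the frame of bay_5 above 0.03 m)) and value of joint tally_drum below 3.3301 rad and (height (world z) of probe_1 above -5 m or value of joint tally_drum below 2.7018 rad) and (height (world z) of probe_2 above -5 m or value of joint tally_drum below 2.7018 rad) and (height (world z) of probe_3 above -5 m or value of joint tally_drum below 2.7018 rad) and (height (world z) of probe_4 above -5 m or value of joint tally_drum below 2.7018 rad) and (height (world z) of probe_5 above -5 m or value of joint tally_drum below 2.7018 rad) and (height (world z) of any of probe_1, probe_2 above -5 m or value of joint tally_drum below 2.0735 rad) and (height (world z) of any of probe_1, probe_3 above -5 m or value of joint tally_drum below 2.0735 rad) and (height (world z) of any of probe_1, probe_4 above -5 m or value of joint tally_drum below 2.0735 rad) and (height (world z) of any of probe_1, probe_5 above -5 m or value of joint tally_drum below 2.0735 rad) and (height (world z) of any of probe_2, probe_3 above -5 m or value of joint tally_drum below 2.0735 rad) and (height (world z) of any of probe_2, probe_4 above -5 m or value of joint tally_drum below 2.0735 rad) and (height (world z) of any of probe_2, probe_5 above -5 m or value of joint tally_drum below 2.0735 rad) and (height (world z) of any of probe_3, probe_4 above -5 m or value of joint tally_drum below 2.0735 rad) and (height (world z) of any of probe_3, probe_5 above -5 m or value of joint tally_drum below 2.0735 rad) and (height (world z) of any of probe_4, probe_5 above -5 m or value of joint tally_drum below 2.0735 rad) and (value of joint tally_drum above 2.9531 rad or (height (world z) of probe_1 below -5 m and value of joint tally_drum above 2.3248 rad) or (height (world z) of probe_2 below -5 m and value of joint tally_drum above 2.3248 rad) or (height (world z) of probe_3 below -5 m and value of joint tally_drum above 2.3248 rad) or (height (world z) of probe_4 below -5 m and value of joint tally_drum above 2.3248 rad) or (height (world z) of probe_5 below -5 m and value of joint tally_drum above 2.3248 rad) or (height (world z) of each of probe_1, probe_2 below -5 m and value of joint tally_drum above 1.6965 rad) or (height (world z) of each of probe_1, probe_3 below -5 m and value of joint tally_drum above 1.6965 rad) or (height (world z) of each of probe_1, probe_4 below -5 m and value of joint tally_drum above 1.6965 rad) or (height (world z) of each of probe_1, probe_5 below -5 m and value of joint tally_drum above 1.6965 rad) or (height (world z) of each of probe_2, probe_3 below -5 m and value of joint tally_drum above 1.6965 rad) or (height (world z) of each of probe_2, probe_4 below -5 m and value of joint tally_drum above 1.6965 rad) or (height (world z) of each of probe_2, probe_5 below -5 m and value of joint tally_drum above 1.6965 rad) or (height (world z) of each of probe_3, probe_4 below -5 m and value of joint tally_drum above 1.6965 rad) or (height (world z) of each of probe_3, probe_5 below -5 m and value of joint tally_drum above 1.6965 rad) or (height (world z) of each of probe_4, probe_5 below -5 m and value of joint tally_drum above 1.6965 rad)) and value of joint tally_lever below 0.06 rad); the robot touches nothing.
It fails at once if the date stamp is pushed more than 5 cm away or lifted (distance of date_stamp from where it was at the start of the episode above 0.05 m).
It fails at once if the stamp is tipped over (angle between date_stamp's own z axis and vertical above 0.7 rad).
Of probe_1, probe_2, probe_3, probe_4, probe_5 only 3 to 5 are there at a start; the rules pass over those that are not, and their reading is None.
At some moment in a run one of probe_1, probe_2, probe_3, probe_4, probe_5 may be knocked a few centimetres aside while the robot is not near it.
Once in a run the grip may slacken for a moment while it holds something.
It also fails if it takes over 210 s, if anything falls off the work surface, if the arm or the gripper's body presses on something with over 40 N, if the wrist force passes 120 N, or if a joint passes its speed limit or range.

### The arm

A 6-joint arm with a two-finger parallel gripper is mounted at the origin on a cart in front of the work surface, level with it; the furniture and walls round the work are solid. World frame = base frame: x ahead of the robot, y to its left, z up, the work surface at z = 0. Lengths are in m, angles in rad, forces in N, time in s.
With the tool pointing down it reaches from about 0.35 to 0.775 m from the base axis. Payload 5.5 kg.
Tool frame: the origin (TCP) lies midway between the tips of the shut fingers; the grasp point (between the pads) lies grip_point_offset behind it (grip_point_offset is the distance from the TCP to the grasp point, in m); z points along the fingers, y is the direction in which the jaws open and shut (so a half turn about z gives the same grasp; the last joint's range is limited). The gripper opens to 85 mm and grips with 20 to 120 N. Pads are 22 mm wide; open, the fingers measure 114 mm over their backs; the gripper's body (76 mm by 85 mm) begins 54 mm behind the grasp point. The pads swing forward as they close: fully open they stand 13 mm farther back than shut.
Start: joints at [1.174, 0.313, 0.046, 1.304, 0, 1.431], TCP at [0.146, 0.556, 0.231] pointing down, gripper open.
Joint ranges: [-2.76, 2.76], [-0.86, 1.69], [-1.03, 1.26], [-2.2, 2.34], [-1.47, 1.5], [-3.14, 3.14]. Speed limits (rad/s): [2.57, 2.57, 3.14, 3.14, 3.14, 3.14].

### API

Orientations are given as a unit quaternion [w, x, y, z].
In Python, from workcell import * gives the robot as it stands.
- The arm moves only by the tool send_rows, never from a script. Its argument "series" is one flat list of numbers, 7 for each row, row after row: the shift along the tool's x, y, z in cm, then the turn, a rotation vector about the tool's x, y, z in degrees, then the opening, from 0 (shut) to 1 (fully open). A call has 1 to 10 rows; each row is the pose to reach, as a shift and turn from the pose commanded when the call began, along the tool's axes at that moment; what a row does not reach only later rows make up. A row lasts 1/12 s, in which the tool goes at most 41.7 mm and 7.16 degrees, less where a joint would pass 70% of its speed; a pose out of reach is approached as far as the arm can. A call with a gripper value outside its range is refused whole. The fingers move at their own pace and stop on an object; "newtons" is the grip in N (left out, the last holds). Time passes only in rows, so rows that repeat a pose let the fingers close. It gives the time, the measured TCP pose, the force and the opening at its end, in the units of the state.
- get_state(): the state, without advancing time (a new reading comes with each control period).
- read_camera(name): name is "scene" or "side" or "wrist"; returns the picture (400x640x3 uint8, blue, green, red); there is no depth.
- camera_info(name): a dict with "K" (3x3 intrinsics, pixels), "xyz" and "attitude" of the camera in the world. Camera axes: x right, y down, z forward; pixel columns grow to the right and rows downward; lengths in m; the calibration is good to about 2 mm. A picture is of the moment at which its call begins: read the wrist's pose just before it. camera_info takes no time and is no camera call; for the wrist camera it gives the pose at the moment of the call.
- hand_in(): hands the job in, once; it reports no verdict.
Trained networks look in the newest picture that a camera, given by its name, has taken for a name from the list of things; names that differ only in an ending like _2 or _b are one class to them, and where a whole thing is asked for, a point or a joint stands for the part that bears it (a point fixed in the world has none). Each returns a list of dicts, best first, with "p" (0 to 1); they miss things now and then, are a little off and sometimes report something else, mostly with a low value. They report only what shows in the picture. A call takes as long as a camera call.
- silhouettes(camera, label): "pixels" (400x640 bool, what is visible of it) and "box" ([left, top, width, height] in pixels, round what is visible of it).
The state is a dict: "clock": time; "joint_pos": joint angles; "qvel": joint speeds; "tau": joint torques, N m; "tcp_pos": TCP position; "orientation": TCP orientation; "wrist_force": force on the tool from outside, world axes, zero at the start; "ft_torque": the same for the moment, N m; "finger_gap": finger opening in m.
Only numpy, scipy, OpenCV 4.12 (cv2) and the standard library are available. Lean on these libraries where they do the work, as an engineer would, in place of code of your own. Each camera call takes 0.05 s, during which the arm holds its last target. There are 200 camera calls.

## Working session

There is one attempt and no reset: what is moved stays moved. The work goes in short steps, Python scripts to look and compute and a tool call to move; the robot and the scene stay as the last step left them, time stands still between calls to the robot, and variables do not carry over. Pictures are saved under pics/ and viewed, about 12 in all and at most 16, crops included, and the job is handed in when it is done.

Besides the shell and the picture viewer there is one more tool, called after "Request:" as a command line: name --argument value ..., lists and objects as JSON in quotes. send_rows: Moves the arm, as the interface text tells. Its arguments: {"type":"object","properties":{"series":{"type":"array"},"newtons":{"type":"number"}},"required":["series"]}

```bash
mkdir -p pics; ls
python3 - <<'E'
from workcell import *
import cv2,numpy as np
s=get_state();print({k:np.round(v,3).tolist() for k,v in s.items()})
for c in["scene","side","wrist"]:
    i=camera_info(c);print(c,np.round(i["K"],1).tolist(),np.round(i["xyz"],3),np.round(i["attitude"],4))
    cv2.imwrite(f"pics/{c}0.png",read_camera(c))
E
```

```text
pics
{'clock': 0.0, 'joint_pos': [1.174, 0.314, 0.045, 1.304, -0.0, 1.431], 'qvel': [-0.001, 0.001, -0.0, -0.001, -0.0, 0.0], 'tau': [-0.0, -48.063, 29.853, 0.02, -0.0, 0.0], 'tcp_pos': [0.146, 0.556, 0.23], 'orientation': [-0.0, 0.128, 0.992, -0.001], 'wrist_force': [-0.403, 0.066, -0.116], 'ft_torque': [0.018, -0.001, 0.017], 'finger_gap': 0.085}
scene [[389.0, 0.0, 319.2], [0.0, 389.0, 203.3], [0.0, 0.0, 1.0]] [-0.017 -0.285  0.796] [-0.3318  0.8054 -0.4569  0.1803]
side [[453.2, 0.0, 321.2], [0.0, 453.2, 202.1], [0.0, 0.0, 1.0]] [0.557 0.632 1.202] [ 0.0046  0.0081  0.9732 -0.2299]
wrist [[341.2, 0.0, 321.1], [0.0, 341.2, 189.5], [0.0, 0.0, 1.0]] [0.065 0.577 0.372] [0.1301 0.7811 0.6027 0.0986]
```

View pics/scene0.png

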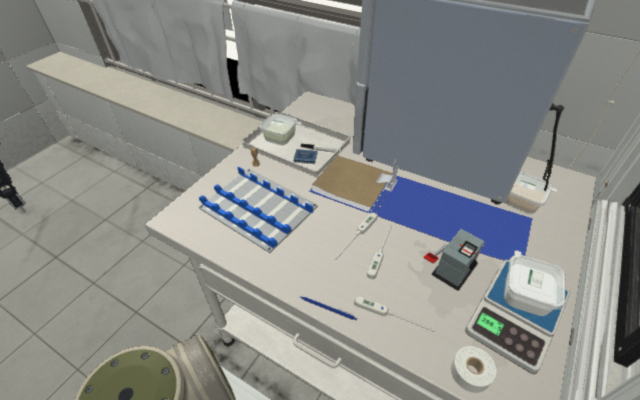

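View pics/side0.png

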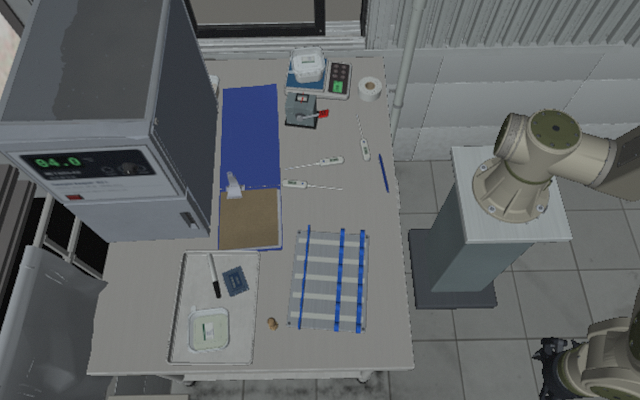

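The scene camera shows three probes: handles near (370,222), (376,262) and (372,306). The dock is around (258,207) and the counter at (460,258), with its red pad at (430,258). The stamp stands near (254,157). Next I'll fit poses to the silhouettes.

```bash
cat > h.py <<'E'
from workcell import *
import cv2,numpy as np
from scipy.optimize import minimize
from scipy.spatial.transform import Rotation as R
def q2r(q): return R.from_quat([q[1],q[2],q[3],q[0]])
def box(x0,x1,y0,y1,z0,z1): return np.array([[x,y,z] for x in(x0,x1) for y in(y0,y1) for z in(z0,z1)])/1000
PROBE=[box(-11,11,14,92,0,16),box(-2,2,-92,14,6,10)]
DOCK=[box(-103,103,-136,136,0,9),box(-85,-73,-130,130,0,33),box(-29,-17,-130,130,0,33),box(69,75,-130,130,0,35)]
TALLY=[box(-52,52,-36,36,0,94)]
def proj(P,ci):
    c=q2r(ci["attitude"]).inv().apply(P-np.array(ci["xyz"])); u=c@np.array(ci["K"]).T
    return u[:,:2]/u[:,2:]
def ray(px,ci,z):
    d=q2r(ci["attitude"]).apply(np.linalg.inv(np.array(ci["K"]))@np.array([px[0],px[1],1.]))
    o=np.array(ci["xyz"]); return o+d*(z-o[2])/d[2]
def place(P,p,z=0): return R.from_euler('z',p[2]).apply(P)+[p[0],p[1],z]
def render(parts,p,ci,z=0,S=4):
    m=np.zeros((400*S//2,640*S//2),np.uint8)
    for b in parts:
        h=cv2.convexHull(proj(place(b,p,z),ci).astype(np.float32))
        cv2.fillConvexPoly(m,np.round((h*2+.5)*16).astype(np.int32),255,shift=4)
    return cv2.resize(m,(640,400),interpolation=cv2.INTER_AREA)/255.
def fit(parts,p0,obs,z=0):
    """obs: list of (mask, camera_info)"""
    def cost(p):
        t=0
        for m,ci in obs:
            r=render(parts,p,ci,z); t+=1-np.minimum(r,m).sum()/np.maximum(r,m).sum()
        return t/len(obs)
    best=None;p=np.array(p0,float)
    for s in(.015,.006,.003):
        r=minimize(cost,p,method='Nelder-Mead',options=dict(initial_simplex=np.vstack([p,p+[s,0,0],p+[0,s,0],p+[0,0,s*8]]),xatol=1e-4,fatol=1e-4,maxiter=150)); p=r.x
    return p,r.fun
def rel(pos,Rt,s=None,prev=None):
    """shift cm, turn deg from current commanded(≈measured) pose"""
    s=s or get_state(); R0=q2r(s["orientation"])
    return np.round(R0.inv().apply(np.array(pos)-s["tcp_pos"])*100,2),np.round(np.degrees((R0.inv()*Rt).as_rotvec()),1)
E
python3 - <<'E'
from h import *
ims={c:read_camera(c) for c in("scene","side")}; ci={c:camera_info(c) for c in ims}
for lab in("probe_1","probe_dock","tally_counter","date_stamp"):
    for c in ims:
        for d in silhouettes(c,lab):
            print(lab,c,round(d["p"],2),d["box"],int(d["pixels"].sum()))
            np.save(f"m_{lab}_{c}_{d['box'][0]}_{d['box'][1]}.npy",d["pixels"])
for c in ims:
    b=ims[c].astype(int); m=(b[...,2]>150)&(b[...,1]<70)&(b[...,0]<70); n,l,st,ce=cv2.connectedComponentsWithStats(m.astype(np.uint8)); print(c,[(st[i,4],ce[i].round(1)) for i in range(1,n) if st[i,4]>8], [ray(ce[i],ci[c],.095).round(3) for i in range(1,n) if st[i,4]>8])
cv2.imwrite("pics/z.png",np.hstack([cv2.resize(ims["scene"][210:350,410:580],None,fx=3,fy=3),cv2.resize(ims["side"][40:180,280:380],None,fx=2.8,fy=3)]))
E
```

```text
probe_1 scene 0.85 [355.6, 294.9, 76.6, 38.2] 400
probe_1 scene 0.7 [367.2, 231.1, 19.1, 49.7] 280
probe_1 scene 0.49 [354.2, 213.2, 24.0, 19.1] 240
probe_1 side 0.67 [362.5, 135.3, 6.2, 22.6] 155
probe_1 side 0.55 [314.3, 161.0, 29.7, 8.7] 229
probe_1 side 0.53 [286.4, 179.8, 21.5, 7.5] 201
probe_1 side 0.34 [286.9, 224.1, 83.2, 112.4] 7538
probe_dock scene 0.83 [202.5, 167.1, 113.2, 84.6] 5369
probe_dock side 0.8 [288.5, 228.0, 83.2, 106.5] 7433
probe_dock side 0.4 [286.0, 90.5, 40.7, 40.9] 1104
tally_counter scene 0.96 [422.7, 228.3, 63.3, 63.4] 1974
tally_counter scene 0.33 [197.6, 167.6, 121.5, 83.4] 5313
tally_counter side 0.74 [282.5, 90.0, 45.1, 37.6] 1144
date_stamp side 0.68 [361.8, 137.3, 7.3, 21.2] 151
date_stamp side 0.46 [267.9, 317.0, 12.1, 17.6] 81
scene [(np.int32(29), array([428.9, 258.2]))] [array([ 0.543, -0.218,  0.095])]
side [] []
```

View pics/z.png

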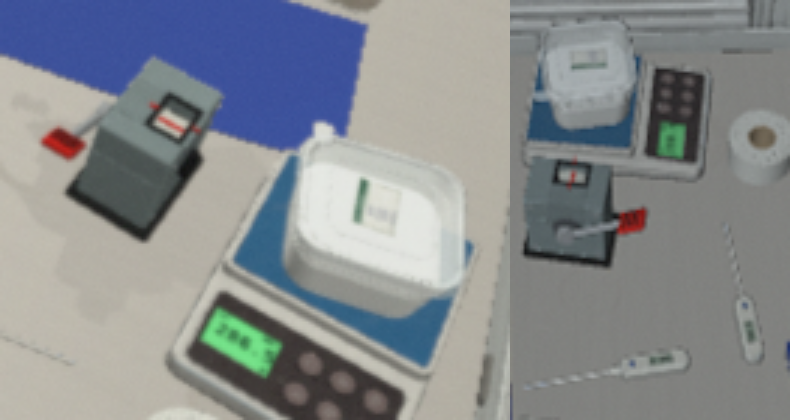

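The zoom shows the box on the scale only has a label on it, so three probes are out. The drum bar sits at the pointers, and the pad is on the robot side of the counter.

Run:
```python
from h import *
import glob
ci={c:camera_info(c) for c in("scene","side")}
L=lambda f:np.load(glob.glob(f)[0]).astype(float)
pr=[("A","m_probe_1_scene_354*","m_probe_1_side_286.4*",(335,259)),("B","m_probe_1_scene_367*","m_probe_1_side_314*",(390,226)),("C","m_probe_1_scene_355*","m_probe_1_side_362*",(433,330))]
k=np.ones((4,4),np.uint8)
for n,a,b,tip in pr:
    o=[]
    for f,c in((a,"scene"),(b,"side")):
        m=cv2.morphologyEx(L(f),cv2.MORPH_OPEN,k); o.append((m,ci[c]))
    ys,xs=np.nonzero(o[0][0]); h=ray((xs.mean(),ys.mean()),ci["scene"],.01); t=ray(tip,ci["scene"],.008)
    d=h-t; yaw=np.arctan2(-d[0],d[1]) # +y axis dir = (-sin,cos)
    ax=np.array([-np.sin(yaw),np.cos(yaw)]); p0=[*(h[:2]-.053*ax),yaw]
    p,e=fit(PROBE[:1],p0,o); ax=np.array([-np.sin(p[2]),np.cos(p[2])])
    print(n,"len",np.linalg.norm(d[:2]).round(3),"p0",np.round(p0,3),"fit",p.round(3),"e",round(e,3),"grip",(p[:2]+.053*ax).round(3))
o=[(L("m_probe_dock_scene_202*"),ci["scene"]),(L("m_probe_dock_side_288*"),ci["side"])]
c0=ray((258,207),ci["scene"],.0)
for y0 in(np.pi,np.pi-.2): print("dock",c0.round(3),*fit(DOCK,[c0[0],c0[1],y0],o))
for c,q in zip(("scene","side"),o):
    print(c,fit(DOCK,[c0[0],c0[1],np.pi],[q]))
T=[(cv2.morphologyEx(L("m_tally_counter_scene*"),cv2.MORPH_OPEN,np.ones((15,15),np.uint8)),ci["scene"])]
c0=ray((460,270),ci["scene"],.03)
print("tally",fit(TALLY,[c0[0],c0[1],0],T))
s=ray((254,162),ci["scene"],.03);print("stamp",s)
```

```text
A len 0.144 p0 [ 0.582 -0.024 -1.714] fit [ 0.584 -0.023 -1.673] e 0.255 grip [ 0.637 -0.029]
B len 0.14 p0 [ 0.576 -0.099  1.744] fit [ 0.582 -0.097  1.737] e 0.229 grip [ 0.53  -0.106]
C len 0.136 p0 [ 0.426 -0.201  0.125] fit [ 0.428 -0.201  0.114] e 0.248 grip [ 0.422 -0.148]
dock [ 0.543  0.269 -0.   ] [0.54410433 0.26752815 3.03986409] 0.04724612186908261
dock [ 0.543  0.269 -0.   ] [0.54386381 0.26801435 3.04253641] 0.04697600495249743
scene (array([0.54213308, 0.2687724 , 3.03753911]), np.float64(0.051017137046948546))
side (array([0.54491975, 0.26587559, 3.05035187]), np.float64(0.03165248290867895))
tally (array([ 0.61944151, -0.27515946, -0.03286871]), np.float64(0.20580888355522786))
stamp [0.66995527 0.37710683 0.03      ]
```

```bash
cat >> h.py <<'E'
def Rd(psi): # tool pointing down, tool x at world angle psi (deg)
    a=np.radians(psi); x=np.array([np.cos(a),np.sin(a),0]); z=np.array([0,0,-1.]); return R.from_matrix(np.column_stack([x,np.cross(z,x),z]))
def psi(s): x=q2r(s["orientation"]).as_matrix()[:,0]; return np.degrees(np.arctan2(x[1],x[0]))
E
python3 - <<'E'
from h import *
import workcell,glob
print([k for k in dir(workcell) if 'grip' in k.lower() or 'off' in k.lower()], getattr(workcell,'grip_point_offset',None))
L=lambda f:np.load(glob.glob(f)[0]).astype(float)
ci={c:camera_info(c) for c in("scene","side")}
o=[(L("m_probe_dock_scene_202*"),ci["scene"]),(L("m_probe_dock_side_288*"),ci["side"])]
for q in(o,o[:1],o[1:]): print("dock",*fit(DOCK,[.544,.268,-.1],q))
s=get_state();w=camera_info("wrist");R0=q2r(s["orientation"])
print("cam in tool",R0.inv().apply(np.array(w["xyz"])-s["tcp_pos"]).round(3)); print((R0.inv()*q2r(w["attitude"])).as_matrix().round(2), psi(s))
print(rel([.53,-.106,.16],Rd(189.5)))
E
```

```text
['grip_point_offset'] 0.0187
dock [ 0.5438469   0.26770442 -0.09971818] 0.03946016719709189
dock [ 0.5418283   0.26783212 -0.08842643] 0.03762297563728434
dock [ 0.54513918  0.26623016 -0.09678801] 0.02869293032306164
cam in tool [ 0.083 -0.    -0.141]
[[-0.   -0.95 -0.32]
 [ 1.    0.   -0.  ]
 [ 0.   -0.32  0.95]] 165.28691559738203
(array([-53.95, -54.3 ,   7.13]), array([  0. ,   0. , -24.2]))
```

Request:
send_rows --series '[-4,-4,0,0,0,-5,0.6,-8,-8,0,0,0,-10,0.6,-11,-11,0,0,0,-15,0.6,-14,-14,0,0,0,-20,0.6,-17,-17,0,0,0,-24,0.6,-19.5,-19.5,0,0,0,-24,0.6,-22,-22,0,0,0,-24,0.6,-24.5,-24.5,0,0,0,-24,0.6,-27,-27,0,0,0,-24,0.6,-27,-27,0,0,0,-24,0.6]' --newtons 40

```text
clock: 1.48
tcp_pos: [0.3413, 0.2221, 0.2316]
orientation: [0.001, -0.078, 0.997, -0.001]
wrist_force: [0.5, 0.5, -0.4]
finger_gap: 0.051
```

Request:
send_rows --series '[-1.2,-4,0.5,0,0,0,0.6,-2.4,-7.8,1,0,0,0,0.6,-3.6,-11.7,1.5,0,0,0,0.6,-4.8,-15.5,2,0,0,0,0.6,-6,-19.4,2.5,0,0,0,0.6,-7.2,-23.2,3,0,0,0,0.6,-8.4,-27,3,0,0,0,0.6,-9.6,-31,3,0,0,0,0.6,-10.7,-34.9,3,0,0,0,0.6,-10.7,-34.9,3,0,0,0,0.6]'

```text
clock: 2.32
tcp_pos: [0.504, -0.1067, 0.201]
orientation: [0.001, -0.078, 0.997, -0.002]
wrist_force: [-0.1, -0.2, 0.6]
finger_gap: 0.0511
```

```bash
cat > look.py <<'E'
from h import *
import sys
def look(name,lab="probe_1",save=True):
    s=get_state(); w=camera_info("wrist"); im=read_camera("wrist"); d=silhouettes("wrist",lab)
    if save: cv2.imwrite(f"pics/{name}.png",im)
    return s,w,im,d
def probes(d,w,pri,z=0):
    for q in d:
        m=cv2.morphologyEx(q["pixels"].astype(np.uint8),cv2.MORPH_OPEN,np.ones((5,5),np.uint8)).astype(float)
        if m.sum()<50: print("small",q["p"],q["box"]);continue
        ys,xs=np.nonzero(m); g=ray((xs.mean(),ys.mean()),w,z+.009)
        j=min(pri,key=lambda a:np.hypot(*(g[:2]-a[:2]))); ax=np.array([-np.sin(j[2]),np.cos(j[2])])
        p,e=fit(PROBE[:1],[*(g[:2]-.053*ax),j[2]],[(m,w)],z)
        p2,e2=fit(PROBE,p,[(q["pixels"].astype(float),w)],z)
        for P,E in((p,e),(p2,e2)):
            ax=np.array([-np.sin(P[2]),np.cos(P[2])]); print(round(q["p"],2),"grip",(P[:2]+.053*ax).round(4),"hdl dir deg",round(np.degrees(P[2])+90,1),"e",round(E,2))
E
python3 - <<'E'
from look import *
s,w,im,d=look("w1"); print(s["tcp_pos"],psi(s))
probes(d,w,[np.array([.637,-.029,-1.673]),np.array([.53,-.106,1.737]),np.array([.422,-.148,.114])])
for q in silhouettes("wrist","tally_counter"):
    print("tally",q["p"],q["box"])
    p,e=fit(TALLY,[.62,-.275,-.03],[(cv2.morphologyEx(q["pixels"].astype(np.uint8),cv2.MORPH_OPEN,np.ones((25,25),np.uint8)).astype(float),w)]);print(p,e)
b=im.astype(int); m=(b[...,2]>120)&(b[...,1]<70)&(b[...,0]<70); n,l,st,ce=cv2.connectedComponentsWithStats(m.astype(np.uint8)); print([(st[i,4],ce[i].round(1),ray(ce[i],w,.095).round(4)) for i in range(1,n) if st[i,4]>8])
E
```

```text
[ 0.50404131 -0.10666397  0.20095624] -171.0416900276099
0.88 grip [ 0.6484 -0.0313] hdl dir deg 2.0 e 0.39
0.88 grip [ 0.6534 -0.0311] hdl dir deg 2.3 e 0.59
0.56 grip [ 0.423  -0.1466] hdl dir deg 98.0 e 0.17
0.56 grip [ 0.4231 -0.1461] hdl dir deg 97.4 e 0.12
0.55 grip [ 0.531  -0.1049] hdl dir deg 188.0 e 0.1
0.55 grip [ 0.531  -0.1049] hdl dir deg 188.0 e 0.13
tally 0.89 [70.3, 188.1, 127.3, 139.0]
[ 0.61738194 -0.27088457 -0.42970753] 0.19412454236722987
[(np.int32(550), array([169.6, 219.6]), array([ 0.549 , -0.2215,  0.095 ])), (np.int32(70), array([ 97.9, 272.7]), array([ 0.6075, -0.2804,  0.095 ])), (np.int32(15), array([ 72.3, 273.4]), array([ 0.6116, -0.3017,  0.095 ])), (np.int32(14), array([113.7, 284.9]), array([ 0.6176, -0.2677,  0.095 ]))]
```

View pics/w1.png

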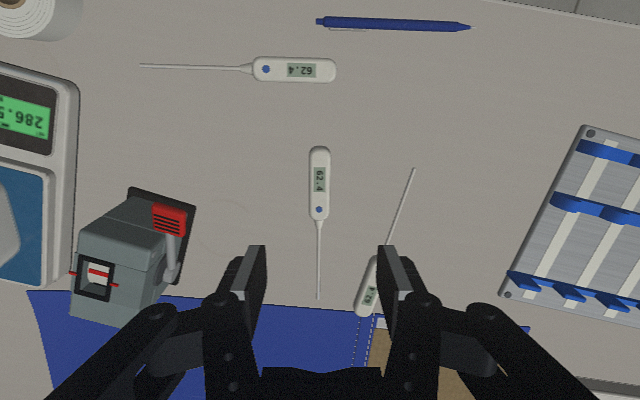

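The wrist view shows probe B's handle at (319,183), probe C at (295,69) and probe A's handle partly behind a finger near (367,285). The pad is at (170,219). I'll grasp B first.

Request:
send_rows --series '[-1,-0.1,3.5,0,0,1,0.6,-2,-0.2,7,0,0,1,0.6,-2.7,-0.25,10.5,0,0,1,0.6,-2.7,-0.25,14,0,0,1,0.6,-2.7,-0.25,16.5,0,0,1,0.6,-2.7,-0.25,18.5,0,0,1,0.6,-2.7,-0.25,19.6,0,0,1,0.6,-2.7,-0.25,19.6,0,0,1,0.6,-2.7,-0.25,19.6,0,0,1,0.1,-2.7,-0.25,19.6,0,0,1,0.1]' --newtons 40

```text
clock: 3.3
tcp_pos: [0.5282, -0.098, 0.0065]
orientation: [0.001, -0.073, 0.997, -0.0]
wrist_force: [-0.3, -0.4, 0.8]
finger_gap: 0.0279
```

Request:
send_rows --series '[0,0,0,0,0,0,0.1,0,0,0,0,0,0,0.1,0,0,0,0,0,0,0.1,0,0,0,0,0,0,0.1,0,0,-2,0,0,0,0.1,0,0,-4,0,0,0,0.1,0,0,-6.5,0,0,0,0.1,0,0,-9,0,0,0,0.1,0,0,-10,0,0,0,0.1,0,0,-10,0,0,0,0.1]'

```text
clock: 4.13
tcp_pos: [0.5298, -0.0996, 0.1084]
orientation: [0.003, -0.072, 0.997, -0.001]
wrist_force: [-0.3, -0.5, 0.6]
finger_gap: 0.0201
```

Run:
```python
from look import *
s,w,im,d=look("w2","probe_dock"); print(s["tcp_pos"],psi(s),s["finger_gap"])
p=np.array([.544,.268,-.0997])
b=np.array([-.051,0,.027]); dk=place(b[None]+[[0,.104,0]],p)[0],place(b[None],p)[0],place(b[None]-[[0,.104,0]],p)[0]
print(dk); print(rel([*dk[2][:2],.13],Rd(180-5.7)))
```

```text
[ 0.52982099 -0.09962336  0.1083678 ] -171.7193261973032 0.02006266046561527
(array([0.50360489, 0.37655982, 0.027     ]), array([0.49325326, 0.27307628, 0.027     ]), array([0.48290163, 0.16959274, 0.027     ]))
(array([ 0.55, 27.21, -2.51]), array([-0.,  0., 14.]))
```

View pics/w2.png

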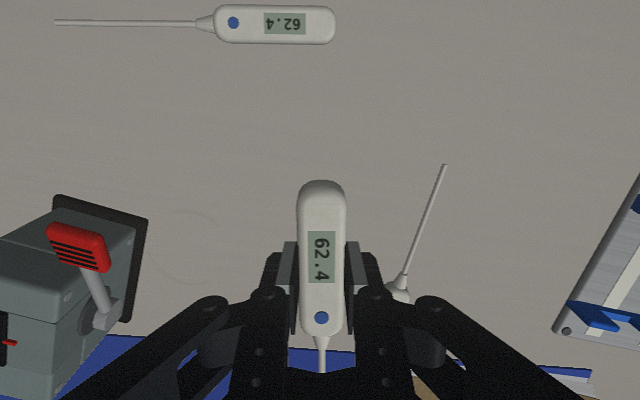

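The handle is held squarely by the pads, at about (321,260). Next I'll carry it over bay 1.

Request:
send_rows --series '[0,3,-1,0,0,4,0.1,0,6.5,-2,0,0,8,0.1,0.1,10,-2,0,0,12,0.1,0.2,13.5,-2,0,0,14,0.1,0.3,17,-2,0,0,14,0.1,0.4,20.5,-2,0,0,14,0.1,0.5,24,-2,0,0,14,0.1,0.55,27.2,-2,0,0,14,0.1,0.55,27.2,-2,0,0,14,0.1,0.55,27.2,-2,0,0,14,0.1]'

```text
clock: 5.07
tcp_pos: [0.4813, 0.1708, 0.1233]
orientation: [-0.002, 0.048, 0.999, -0.0]
wrist_force: [0.5, -0.4, -1.8]
finger_gap: 0.02
```

Request:
send_rows --series '[0,0,0,0,0,0,0.1,0,0,0,0,0,0,0.1,0,0,0,0,0,0,0.1]'

```text
clock: 5.32
tcp_pos: [0.483, 0.1683, 0.1248]
orientation: [-0.0, 0.051, 0.999, -0.0]
wrist_force: [1.1, 0.2, -0.6]
finger_gap: 0.0203
```

Run:
```python
from look import *
s,w,im,d=look("w3","probe_dock"); print(s["tcp_pos"],psi(s),s["finger_gap"])
for q in d:
  print(q["p"],q["box"],q["pixels"].sum())
d=silhouettes("wrist","probe_1")
for q in d: print(q["p"],q["box"])
# overlay the dock model, initial estimate
p=np.array([.544,.268,-.0997])
for b in DOCK:
    h=cv2.convexHull(proj(place(b,p),w).astype(np.float32)); cv2.polylines(im,[np.round(h).astype(np.int32)],True,(0,255,255),1)
cv2.imwrite("pics/w3o.png",im)
```

```text
[0.48302277 0.16829687 0.1247677 ] 174.16948046666673 0.020311779401267323
0.66 [269.3, 112.6, 369.7, 224.4] 59379
0.95 [295.5, 178.7, 53.7, 194.2]
0.9 [108.8, 221.0, 35.2, 131.0]
```

View pics/w3o.png

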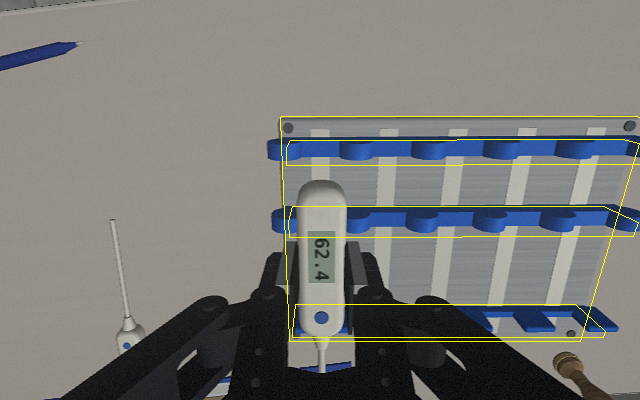

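Run:
```python
from h import *
s=get_state();w=camera_info("wrist");p=np.array([.544,.268,-.0997])
for x in(-79,-23):
  P=np.array([[x,y,36.5] for y in(-130,-78,-26,26,78)])/1000; print(proj(place(P,p),w).round(0).tolist())
im=cv2.imread("pics/w3.png"); hsv=cv2.cvtColor(im,cv2.COLOR_BGR2HSV)
m=((hsv[...,0]>100)&(hsv[...,0]<130)&(hsv[...,1]>120)).astype(np.uint8)*1
for r in((130,170),(198,238)):
  c=m[r[0]:r[1],260:].sum(0); 
  print(r,"thick cols",[int(i)+260 for i in np.nonzero(np.diff((c>=c[c>0].mean()+1).astype(int)))[0]])
bay=place(np.array([[-.051,-.104,.027]]),p)[0]
print(bay,rel([*bay[:2],.06],Rd(180-5.7),s))
```

```text
[[285.0, 157.0], [360.0, 157.0], [436.0, 157.0], [511.0, 157.0], [587.0, 157.0]]
[[288.0, 231.0], [358.0, 231.0], [428.0, 231.0], [498.0, 231.0], [568.0, 231.0]]
(130, 170) thick cols [275, 295, 341, 370, 416, 444, 487, 516, 562, 590, 633, 634]
(198, 238) thick cols [280, 295, 346, 366, 408, 435, 477, 503, 547, 572]
[0.48290163 0.16959274 0.027     ] (array([0.04, 0.1 , 6.52]), array([ 0. , -0. , -0.1]))
```

Request:
send_rows --series '[0,0.1,2,0,0,0,0.1,0,0.1,4,0,0,0,0.1,0,0.1,6,0,0,0,0.1,0,0.1,7.5,0,0,0,0.1,0,0.1,8.5,0,0,0,0.1,0,0.1,9.0,0,0,0,0.1,0,0.1,9.3,0,0,0,0.1,0,0.1,9.3,0,0,0,0.1,0,0.1,9.3,0,0,0,0.1,0,0.1,9.3,0,0,0,0.1]'

```text
clock: 6.3
tcp_pos: [0.4839, 0.1707, 0.0332]
orientation: [0.001, 0.05, 0.999, 0.0]
wrist_force: [0.5, -0.7, 0.2]
finger_gap: 0.0203
```

Request:
send_rows --series '[0,0,0,0,0,0,0.4,0,0,0,0,0,0,0.4,0,0,0,0,0,0,0.4,0,0,-1,0,0,0,0.4,0,0,-3,0,0,0,0.4,0,0,-6,0,0,0,0.4,0,0,-9,0,0,0,0.4,0,0,-11,0,0,0,0.4,0,0,-11,0,0,0,0.6,0,0,-11,0,0,0,0.6]'

```text
clock: 7.13
tcp_pos: [0.4843, 0.1708, 0.1444]
orientation: [0.002, 0.05, 0.999, 0.0]
wrist_force: [-0.5, -0.2, 0.1]
finger_gap: 0.051
```

Run:
```python
from look import *
s,w,im,d=look("w4"); print(s["tcp_pos"],psi(s),s["finger_gap"])
p=np.array([.544,.268,-.0997])
o=place(np.array([[.002,-.104,0]]),p)[0]
for q in d: print(q["p"],q["box"])
d=[q for q in d if q["box"][0]>200]
probes(d,w,[np.array([o[0],o[1],np.pi/2-.0997])],z=.024)
print("bay",place(np.array([[-.051,-.104,.032]]),p)[0]); cv2.imwrite("pics/w4c.png",im[100:400,200:640])
print("A rel",rel([.637,-.029,.2],Rd(174),s))
```

```text
[0.48428263 0.17082135 0.14439758] 174.29008636539723 0.05104092445167858
0.75 [118.3, 210.7, 23.3, 111.9]
0.68 [303.9, 137.3, 33.6, 193.2]
0.68 grip [0.4863 0.1696] hdl dir deg 173.4 e 0.16
0.68 grip [0.486  0.1702] hdl dir deg 174.5 e 0.14
bay [0.48290163 0.16959274 0.032     ]
A rel (array([-17.21, -18.36,  -5.51]), array([0.1, 0.2, 0.3]))
```

View pics/w4c.png

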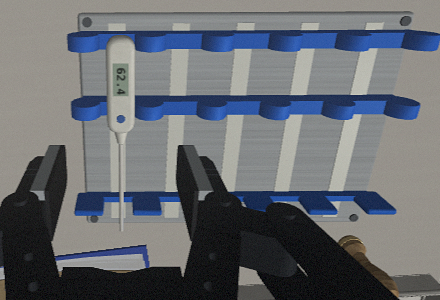

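Probe B sits in both rails of bay 1 with its stem in the comb (crop, handle around (121,85)). Next is probe A.

Request:
send_rows --series '[-2,-2.6,-1,0,0,0,0.6,-4,-5.2,-2,0,0,0,0.6,-6,-8,-3,0,0,0,0.6,-8,-10.5,-4,0,0,0,0.6,-10,-13,-5,0,0,0,0.6,-12,-15.5,-5.5,0,0,0,0.6,-14.5,-18.6,-5.5,0,0,0,0.6,-14.5,-18.6,-5.5,0,0,0,0.6,-14.5,-18.6,-5.5,0,0,0,0.6,-14.5,-18.6,-5.5,0,0,0,0.6]'

```text
clock: 8.07
tcp_pos: [0.6076, -0.0289, 0.1954]
orientation: [-0.002, 0.05, 0.999, 0.0]
wrist_force: [-0.6, -0.2, -0.2]
finger_gap: 0.051
```

Run:
```python
from look import *
s,w,im,d=look("w5"); print(s["tcp_pos"],psi(s))
pri=[np.array([.584,-.023,-1.673]),np.array([.428,-.201,.114])]
for q in d: print(q["p"],q["box"])
probes(d,w,pri)
```

```text
[ 0.60762561 -0.0288759   0.19542669] 174.2436599528345
0.72 [311.9, 43.7, 24.2, 186.5]
0.67 [517.1, 0.0, 55.3, 169.1]
0.5 [4.5, 0.9, 34.7, 13.0]
0.72 grip [ 0.6389 -0.0278] hdl dir deg -6.1 e 0.23
0.72 grip [ 0.6398 -0.0277] hdl dir deg -6.5 e 0.12
0.67 grip [0.4843 0.1836] hdl dir deg -6.1 e 0.23
0.67 grip [0.4847 0.1834] hdl dir deg -6.3 e 0.34
0.5 grip [ 0.4169 -0.2968] hdl dir deg 65.3 e 0.44
0.5 grip [ 0.4192 -0.298 ] hdl dir deg 67.1 e 0.59
```

View pics/w5.png

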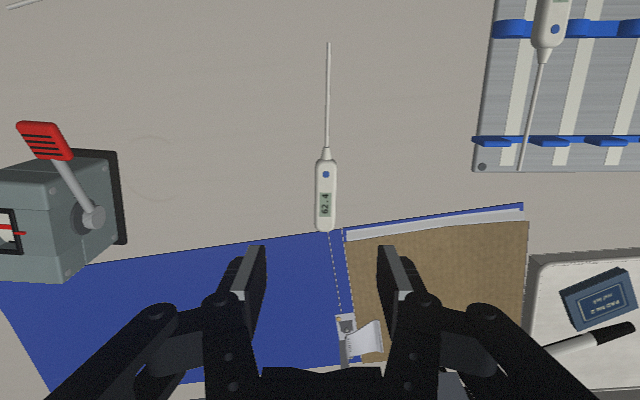

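Probe A is clear: its handle is around (326,190) with the end pointing away from the robot, and nothing stands beside it.

Request:
send_rows --series '[-1,0.1,3.5,0,0,0.4,0.5,-2,0.2,7,0,0,0.4,0.5,-3.1,0.4,10.5,0,0,0.4,0.5,-3.1,0.4,13.5,0,0,0.4,0.5,-3.1,0.4,16,0,0,0.4,0.5,-3.1,0.4,18,0,0,0.4,0.5,-3.1,0.4,19,0,0,0.4,0.5,-3.1,0.4,19,0,0,0.4,0.5,-3.1,0.4,19,0,0,0.4,0.5,-3.1,0.4,19,0,0,0.4,0.1]'

```text
clock: 9.0
tcp_pos: [0.6412, -0.0277, 0.0091]
orientation: [0.001, 0.053, 0.999, -0.0]
wrist_force: [0.2, -0.5, 0.5]
finger_gap: 0.032
```

Request:
send_rows --series '[0,0,0,0,0,0,0.1,0,0,0,0,0,0,0.1,0,0,0,0,0,0,0.1,0,0,0,0,0,0,0.1,0,0,-2,0,0,0,0.1,0,0,-4,0,0,0,0.1,0,0,-7,0,0,0,0.1,0,0,-10,0,0,0,0.1,0,0,-12,0,0,0,0.1,0,0,-12,0,0,0,0.1]'

```text
clock: 9.83
tcp_pos: [0.6433, -0.0287, 0.1336]
orientation: [0.005, 0.053, 0.999, -0.001]
wrist_force: [1.3, -0.9, -1.0]
finger_gap: 0.0201
```

Request:
send_rows --series '[2,1.5,0,0,0,-7,0.1,4,3,0,0,0,-14,0.1,6,4.5,0,0,0,-21,0.1,8,6,0,0,0,-28,0.1,10,7.5,0,0,0,-35,0.1,11,9,0,0,0,-42,0.1,11,9,0,0,0,-49,0.1,11,9,0,0,0,-56,0.1,11,9,0,0,0,-63,0.1,11,9,0,0,0,-70,0.1]'

```text
clock: 10.67
tcp_pos: [0.5399, 0.0733, 0.1271]
orientation: [-0.0, -0.532, 0.847, 0.0]
wrist_force: [-0.4, 0.4, -0.4]
finger_gap: 0.0199
```

Request:
send_rows --series '[0,0,0,0,0,-7,0.1,0,0,0,0,0,-14,0.1,0,0,0,0,0,-21,0.1,0,0,0,0,0,-28,0.1,0,0,0,0,0,-35,0.1,0,0,0,0,0,-42,0.1,0,0,0,0,0,-49,0.1,0,0,0,0,0,-56,0.1,0,0,0,0,0,-63,0.1,0,0,0,0,0,-70,0.1]'

```text
clock: 11.5
tcp_pos: [0.54, 0.073, 0.127]
orientation: [0.0, 0.921, -0.389, -0.0]
wrist_force: [-0.5, -0.2, -0.2]
finger_gap: 0.0201
```

Request:
send_rows --series '[0,0,0,0,0,-7,0.1,0,0,0,0,0,-14,0.1,0,0,0,0,0,-21,0.1,0,0,0,0,0,-28,0.1,0,0,0,0,0,-35,0.1,0,0,0,0,0,-40,0.1,0,0,0,0,0,-40,0.1,0,0,0,0,0,-40,0.1,0,0,0,0,0,-40,0.1,0,0,0,0,0,-40,0.1]'

```text
clock: 12.33
tcp_pos: [0.5402, 0.0731, 0.1272]
orientation: [-0.0, 0.999, -0.054, -0.0]
wrist_force: [0.5, 0.6, -1.2]
finger_gap: 0.0198
```

Run:
```python
from look import *
s=get_state(); print(s["tcp_pos"],psi(s),s["finger_gap"],np.round(s["joint_pos"],2))
p=np.array([.544,.268,-.0997])
b=place(np.array([[-.051,0,0]]),p)[0]; print(rel([b[0],b[1],.13],Rd(354.3),s))
```

```text
[0.54017784 0.07311088 0.127204  ] -6.204023212496796 0.01977530379640562 [-0.01  0.31 -0.22  1.04  0.   -3.05]
(array([ -6.83, -19.37,  -0.28]), array([-0. ,  0. , -0.5]))
```

Request:
send_rows --series '[-1,-3,0,0,0,0,0.1,-2,-6,0,0,0,0,0.1,-3,-9,0,0,0,0,0.1,-4,-12,0,0,0,-0.5,0.1,-5,-15,0,0,0,-0.5,0.1,-6,-17.5,0,0,0,-0.5,0.1,-6.8,-19.4,0,0,0,-0.5,0.1,-6.8,-19.4,0,0,0,-0.5,0.1,-6.8,-19.4,0,0,0,-0.5,0.1,-6.8,-19.4,0,0,0,-0.5,0.1]'

```text
clock: 13.17
tcp_pos: [0.4933, 0.2729, 0.1272]
orientation: [0.0, 0.999, -0.049, -0.0]
wrist_force: [-0.1, -1.2, -0.2]
finger_gap: 0.0198
```

Run:
```python
from look import *
s,w,im,d=look("w6"); print(s["tcp_pos"],psi(s),s["finger_gap"])
for q in d: print(q["p"],q["box"])
p=np.array([.544,.268,-.0997])
b=place(np.array([[-.051,0,0]]),p)[0]; print(rel([b[0],b[1],.0345],Rd(354.3),s))
```

```text
[0.49334366 0.27289875 0.127209  ] -5.637626431350939 0.01984335778430009
0.68 [296.4, 1.2, 49.1, 331.3]
0.62 [440.8, 1.2, 47.3, 240.1]
(array([-0.01, -0.02,  9.27]), array([0. , 0. , 0.1]))
```

View pics/w6.png

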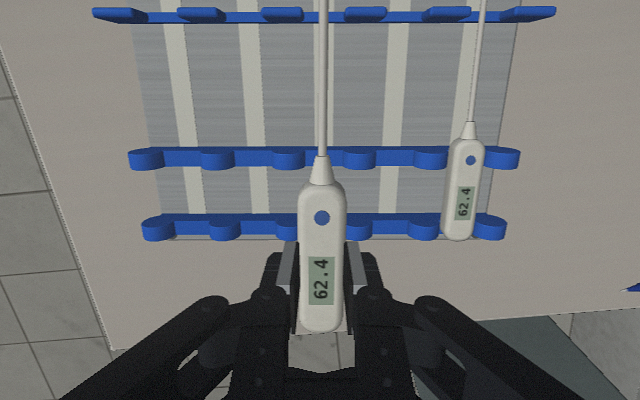

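The grip is centred and the stem runs over the middle stripe (bay 3), so I'll lower it.

Request:
send_rows --series '[0,0,2,0,0,0,0.1,0,0,4,0,0,0,0.1,0,0,6,0,0,0,0.1,0,0,7.5,0,0,0,0.1,0,0,8.5,0,0,0,0.1,0,0,9.0,0,0,0,0.1,0,0,9.4,0,0,0,0.1,0,0,9.4,0,0,0,0.1,0,0,9.4,0,0,0,0.1,0,0,9.4,0,0,0,0.1]'

```text
clock: 14.1
tcp_pos: [0.4942, 0.2734, 0.0341]
orientation: [-0.0, 0.999, -0.049, 0.001]
wrist_force: [0.2, -0.5, 0.2]
finger_gap: 0.02
```

Request:
send_rows --series '[0,0,0,0,0,0,0.4,0,0,0,0,0,0,0.4,0,0,0,0,0,0,0.4,0,0,-1,0,0,0,0.4,0,0,-3,0,0,0,0.4,0,0,-6,0,0,0,0.4,0,0,-9,0,0,0,0.4,0,0,-12,0,0,0,0.4,0,0,-13,0,0,0,0.6,0,0,-13,0,0,0,0.6]'

```text
clock: 14.93
tcp_pos: [0.4955, 0.2742, 0.1675]
orientation: [-0.001, 0.999, -0.049, 0.003]
wrist_force: [-0.1, -0.0, -0.2]
finger_gap: 0.0514
```

Run:
```python
from look import *
s,w,im,d=look("w7"); print(s["tcp_pos"],psi(s),s["finger_gap"])
p=np.array([.544,.268,-.0997])
for q in d: print(q["p"],q["box"])
P=[np.array([*place(np.array([[.002,y,0]]),p)[0][:2],np.pi/2-.0997]) for y in(-.104,0)]
probes(d,w,P,z=.024)
print("bays",[place(np.array([[-.051,y,.032]]),p)[0].round(4) for y in(-.104,0)])
# probe C from the fixed cameras
pri=np.array([.428,-.201,.114])
for c in("scene",):
    read_camera(c); ci=camera_info(c); probes(silhouettes(c,"probe_1"),ci,[pri])
```

```text
[0.49549188 0.27418578 0.16752764] -5.60528180755182 0.05138277779916931
0.86 [425.2, 0.8, 43.8, 224.0]
0.56 [306.4, 2.7, 30.2, 221.1]
0.86 grip [0.4865 0.1704] hdl dir deg 176.3 e 0.31
0.86 grip [0.4862 0.1703] hdl dir deg 175.0 e 0.16
0.56 grip [0.4955 0.2726] hdl dir deg 173.4 e 0.28
0.56 grip [0.4951 0.2727] hdl dir deg 173.4 e 0.11
bays [array([0.4829, 0.1696, 0.032 ]), array([0.4933, 0.2731, 0.032 ])]
0.88 grip [ 0.4217 -0.1473] hdl dir deg 97.6 e 0.21
0.88 grip [ 0.4205 -0.1463] hdl dir deg 96.8 e 0.34
0.72 grip [0.5    0.1845] hdl dir deg 176.7 e 0.15
0.72 grip [0.5004 0.1843] hdl dir deg 179.2 e 0.3
0.68 grip [0.5069 0.292 ] hdl dir deg 175.7 e 0.12
0.68 grip [0.5059 0.2911] hdl dir deg 176.0 e 0.27
```

Request:
send_rows --series '[-0.3,4,-2,0,0,7,0.6,-0.6,8,-3,0,0,14,0.6,-0.9,12,-3,0,0,21,0.6,-1.2,16,-3,0,0,28,0.6,-1.5,20,-3,0,0,35,0.6,-1.8,24,-3,0,0,42,0.6,-2.1,28,-3,0,0,49,0.6,-2.4,32,-3,0,0,56,0.6,-2.7,36,-3,0,0,63,0.6,-2.9,40,-3,0,0,70,0.6]'

```text
clock: 15.97
tcp_pos: [0.4235, -0.1231, 0.1917]
orientation: [0.0, 0.788, -0.615, -0.002]
wrist_force: [1.3, -0.5, 0.3]
finger_gap: 0.051
```

Run:
```python
from look import *
s,w,im,d=look("w8"); print(s["tcp_pos"],psi(s))
probes(d,w,[np.array([.428,-.201,.114])]); print(rel([.418,-.177,.2],Rd(277.5),s))
```

```text
[ 0.42345751 -0.12314481  0.19167741] -75.95556696998138
0.78 grip [ 0.423  -0.1479] hdl dir deg 98.2 e 0.18
0.78 grip [ 0.4228 -0.1474] hdl dir deg 97.3 e 0.13
0.62 grip [0.502  0.2235] hdl dir deg 106.6 e 0.15
0.62 grip [0.5012 0.2246] hdl dir deg 108.0 e 0.47
(array([ 5.09,  1.84, -0.84]), array([0.1, 0.1, 6.5]))
```

Request:
send_rows --series '[1.2,0.3,3,0,0,6.5,0.6,2.4,0.6,6.5,0,0,6.5,0.6,2.4,0.6,10,0,0,6.5,0.6,2.4,0.6,13.5,0,0,6.5,0.6,2.4,0.6,16,0,0,6.5,0.6,2.4,0.6,18,0,0,6.5,0.6,2.4,0.6,18.6,0,0,6.5,0.6,2.4,0.6,18.6,0,0,6.5,0.6,2.4,0.6,18.6,0,0,6.5,0.6,2.4,0.6,18.6,0,0,6.5,0.6]'

```text
clock: 16.9
tcp_pos: [0.4264, -0.1468, 0.0082]
orientation: [-0.0, 0.754, -0.657, 0.001]
wrist_force: [-0.2, -0.2, -0.4]
finger_gap: 0.0516
```

Request:
send_rows --series '[0,0,0,0,0,0,0.1,0,0,0,0,0,0,0.1,0,0,0,0,0,0,0.1,0,0,0,0,0,0,0.1,0,0,0,0,0,0,0.1,0,0,0,0,0,0,0.1,0,0,-3,0,0,0,0.1,0,0,-6,0,0,0,0.1,0,0,-9,0,0,0,0.1,0,0,-12,0,0,0,0.1]'

```text
clock: 17.73
tcp_pos: [0.4252, -0.1466, 0.1291]
orientation: [-0.0, 0.754, -0.657, 0.0]
wrist_force: [1.0, -1.2, -0.2]
finger_gap: 0.0198
```

Run:
```python
from look import *
s,w,im,d=look("w9"); print(s["tcp_pos"],psi(s),s["finger_gap"],np.round(s["joint_pos"],2))
for q in d: print(q["p"],q["box"])
p=np.array([.544,.268,-.0997])
b=place(np.array([[-.051,.104,0]]),p)[0]; print(b,rel([b[0],b[1],.13],Rd(354.3),s))
```

```text
[ 0.42524777 -0.14661024  0.12908276] -82.11852375574684 0.019770071286173616 [-0.51  0.13 -0.44  0.99  0.   -2.22]
[0.50360489 0.37655982 0.        ] (array([-50.75, -14.94,  -0.1 ]), array([ -0. ,  -0. , -76.4]))
```

Request:
send_rows --series '[-3.8,-1.1,0,0,0,-7,0.1,-7.6,-2.2,0,0,0,-14,0.1,-11.4,-3.4,0,0,0,-21,0.1,-15.2,-4.5,0,0,0,-28,0.1,-19,-5.6,0,0,0,-35,0.1,-22.8,-6.7,0,0,0,-42,0.1,-26.6,-7.8,0,0,0,-49,0.1,-30.4,-9,0,0,0,-56,0.1,-34.2,-10.1,0,0,0,-63,0.1,-38,-11.2,0,0,0,-70,0.1]'

```text
clock: 18.67
tcp_pos: [0.484, 0.2471, 0.127]
orientation: [-0.0, 0.995, -0.102, 0.0]
wrist_force: [1.4, -1.2, 0.0]
finger_gap: 0.0203
```

Request:
send_rows --series '[0,0,0,0,0,0,0.1,0,0,0,0,0,0,0.1,0,0,0,0,0,0,0.1,0,0,0,0,0,0,0.1]'

```text
clock: 19.0
tcp_pos: [0.4838, 0.2439, 0.127]
orientation: [0.0, 0.994, -0.106, -0.0]
wrist_force: [-0.3, 0.1, 0.5]
finger_gap: 0.0201
```

Run:
```python
from look import *
s=get_state(); print(s["tcp_pos"],psi(s),s["finger_gap"])
p=np.array([.544,.268,-.0997])
b=place(np.array([[-.051,.104,0]]),p)[0]; print(b,rel([b[0],b[1],.13],Rd(354.3),s))
```

```text
[0.4837594  0.24387601 0.12698905] -12.226005586921953 0.020091582585612295
[0.50360489 0.37655982 0.        ] (array([ -0.87, -13.39,  -0.31]), array([ 0. ,  0. , -6.5]))
```

Request:
send_rows --series '[-0.2,-3.5,0,0,0,-3,0.1,-0.4,-7,0,0,0,-6.5,0.1,-0.7,-10.5,0,0,0,-6.5,0.1,-0.9,-13.4,0,0,0,-6.5,0.1,-0.9,-13.4,0,0,0,-6.5,0.1,-0.9,-13.4,0,0,0,-6.5,0.1,-0.9,-13.4,0,0,0,-6.5,0.1,-0.9,-13.4,0,0,0,-6.5,0.1]'

```text
clock: 19.67
tcp_pos: [0.5036, 0.376, 0.1273]
orientation: [0.0, 0.999, -0.05, -0.0]
wrist_force: [0.3, -0.7, -0.1]
finger_gap: 0.0202
```

Run:
```python
from look import *
s,w,im,d=look("w10"); print(s["tcp_pos"],psi(s),s["finger_gap"])
for q in d: print(q["p"],q["box"])
p=np.array([.544,.268,-.0997])
b=place(np.array([[-.051,.104,0]]),p)[0]; print(b,rel([b[0],b[1],.033],Rd(354.3),s))
```

```text
[0.50360535 0.37597985 0.12729611] -5.754651278855478 0.020183311067952958
0.69 [575.0, 22.2, 65.0, 218.6]
0.61 [293.4, 1.3, 52.5, 337.2]
0.59 [437.8, 2.6, 51.0, 240.8]
[0.50360489 0.37655982 0.        ] (array([-0.  , -0.06,  9.43]), array([ 0. ,  0. , -0.1]))
```

View pics/w10.png

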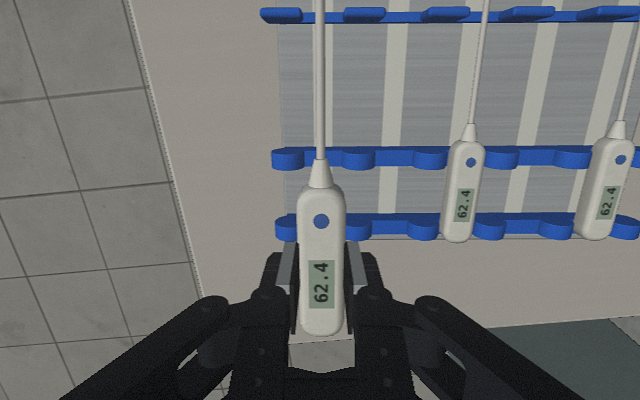

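All three probes are visible, two of them seated. The third hangs over the bay 5 stripe at (320,100), so I'll lower it.

Request:
send_rows --series '[0,0,2,0,0,0,0.1,0,0,4,0,0,0,0.1,0,0,6,0,0,0,0.1,0,0,7.5,0,0,0,0.1,0,0,8.5,0,0,0,0.1,0,0,9.0,0,0,0,0.1,0,0,9.4,0,0,0,0.1,0,0,9.4,0,0,0,0.1,0,0,9.4,0,0,0,0.1,0,0,9.4,0,0,0,0.1]'

```text
clock: 20.6
tcp_pos: [0.5042, 0.3781, 0.0343]
orientation: [-0.0, 0.999, -0.049, 0.001]
wrist_force: [-0.8, 0.0, -0.7]
finger_gap: 0.0198
```

Request:
send_rows --series '[0,0,0,0,0,0,0.4,0,0,0,0,0,0,0.4,0,0,0,0,0,0,0.4,0,0,-1,0,0,0,0.4,0,0,-3,0,0,0,0.4,0,0,-6,0,0,0,0.4,0,0,-9,0,0,0,0.4,0,0,-12,0,0,0,0.4,0,0,-15,0,0,0,0.4,0,0,-16,0,0,0,0.4]'

```text
clock: 21.43
tcp_pos: [0.5054, 0.3792, 0.1997]
orientation: [-0.002, 0.999, -0.049, 0.003]
wrist_force: [0.8, -0.1, 0.6]
finger_gap: 0.0343
```

Run:
```python
from look import *
s,w,im,d=look("w11"); print(s["tcp_pos"],psi(s),s["finger_gap"])
p=np.array([.544,.268,-.0997])
P=[np.array([*place(np.array([[.002,y,0]]),p)[0][:2],np.pi/2-.0997]) for y in(-.104,0,.104)]
probes(d,w,P,z=.024)
print("bays",[place(np.array([[-.051,y,.032]]),p)[0].round(4) for y in(-.104,0,.104)])
# tally pose + pad from w1: pad 3-view triangulation
w1s=None
for c in("scene","side"):
    im=read_camera(c); ci=camera_info(c); b=im.astype(int); m=((b[...,2]>120)&(b[...,1]<80)&(b[...,0]<80)).astype(np.uint8)
    n,l,st,ce=cv2.connectedComponentsWithStats(m)
    for i in range(1,n):
        if st[i,4]>8: print(c,st[i,4],ce[i].round(1),ray(ce[i],ci,.093).round(3))
    if c=="scene": cv2.imwrite("pics/s2.png",im)
```

```text
[0.50543151 0.37915151 0.19967823] -5.60530699799418 0.03427873534690354
0.9 grip [0.4875 0.17  ] hdl dir deg 180.0 e 0.36
0.9 grip [0.487  0.1697] hdl dir deg 176.1 e 0.2
0.76 grip [0.496 0.273] hdl dir deg 176.1 e 0.29
0.76 grip [0.4949 0.2727] hdl dir deg 174.3 e 0.17
0.69 grip [0.5042 0.3766] hdl dir deg 175.2 e 0.15
0.69 grip [0.5032 0.3765] hdl dir deg 174.6 e 0.2
bays [array([0.4829, 0.1696, 0.032 ]), array([0.4933, 0.2731, 0.032 ]), array([0.5036, 0.3766, 0.032 ])]
scene 52 [430.  258.3] [ 0.546 -0.22   0.093]
side 30 [323.7 114.4] [ 0.552 -0.22   0.093]
```

All three probes sit within about 4 mm of their bays and 2° of the bay direction. Next I'll go to the counter with the fingers shut, looking at it on the way.

Request:
send_rows --series '[0.5,3.7,-2,0,0,7,0.3,0.9,7.4,-4,0,0,14,0,1.4,11,-4,0,0,21,0,1.8,14.7,-4,0,0,28,0,2.3,18.4,-4,0,0,35,0,2.7,22,-4,0,0,42,0,3.2,25.8,-4,0,0,49,0,3.6,29.4,-4,0,0,56,0,4.1,33,-4,0,0,63,0,4.5,36.8,-4,0,0,70,0]'

```text
clock: 22.47
tcp_pos: [0.5109, 0.0059, 0.2309]
orientation: [0.001, 0.788, -0.615, -0.002]
wrist_force: [0.3, -0.4, -1.0]
finger_gap: -0.0001
```

Request:
send_rows --series '[0,0,0,0,0,7,0,0,0,0,0,0,14,0,0,0,0,0,0,21,0,0,0,0,0,0,28,0,0,0,0,0,0,35,0,0,0,0,0,0,42,0,0,0,0,0,0,49,0,0,0,0,0,0,56,0,0,0,0,0,0,63,0,0,0,0,0,0,70,0]'

```text
clock: 23.3
tcp_pos: [0.5111, 0.0075, 0.2308]
orientation: [-0.002, -0.293, 0.956, 0.001]
wrist_force: [-0.5, 0.2, -0.2]
finger_gap: 0.0001
```

Request:
send_rows --series '[0,0,0,0,0,7,0,0,0,0,0,0,14,0,0,0,0,0,0,21,0,0,0,0,0,0,28,0,0,0,0,0,0,35,0,0,0,0,0,0,40,0,0,0,0,0,0,40,0,0,0,0,0,0,40,0,0,0,0,0,0,40,0,0,0,0,0,0,40,0]'

```text
clock: 24.13
tcp_pos: [0.512, 0.0074, 0.2326]
orientation: [-0.001, 0.048, 0.999, 0.0]
wrist_force: [-0.1, -0.2, -0.0]
finger_gap: -0.0
```

Run:
```python
from look import *
s=get_state(); print(s["tcp_pos"],psi(s),s["finger_gap"],np.round(s["joint_pos"],2)); print(rel([.52,-.24,.24],Rd(174),s))
```

```text
[0.51202385 0.00737373 0.23257614] 174.47332885326287 -1.487919082114764e-05 [-0.14  0.19 -0.11  1.27  0.   -0.05]
(array([ -3.18, -24.55,  -0.75]), array([ 0. , -0.1,  0.5]))
```

Request:
send_rows --series '[-0.4,-3.5,0,0,0,0,0,-0.9,-7,0,0,0,0,0,-1.4,-10.5,0,0,0,0,0,-1.8,-14,0,0,0,0,0,-2.3,-17.5,0,0,0,0,0,-2.8,-21,0,0,0,0,0,-3.2,-24.5,-0.7,0,0,0,0,-3.2,-24.5,-0.7,0,0,0,0,-3.2,-24.5,-0.7,0,0,0,0,-3.2,-24.5,-0.7,0,0,0,0]'

```text
clock: 24.97
tcp_pos: [0.52, -0.2394, 0.2399]
orientation: [-0.0, 0.049, 0.999, 0.0]
wrist_force: [0.5, -0.2, 0.1]
finger_gap: 0.0003
```

Run:
```python
from look import *
s,w,im,d=look("w12","tally_counter"); print(s["tcp_pos"],psi(s))
b=im.astype(int); m=((b[...,2]>120)&(b[...,1]<80)&(b[...,0]<80)).astype(np.uint8); n,l,st,ce=cv2.connectedComponentsWithStats(m)
for i in range(1,n):
    if st[i,4]>10:
        r=cv2.minAreaRect(np.argwhere(l==i)[:,::-1].astype(np.float32)); c=cv2.boxPoints(r)
        print(st[i,4],ce[i].round(1),ray(ce[i],w,.094).round(4),[ray(q,w,.094)[:2].round(3).tolist() for q in c])
for q in d:
    print(q["p"],q["box"])
    mm=q["pixels"].astype(np.uint8)*(1-cv2.dilate(m,np.ones((3,3)))); mm=cv2.morphologyEx(mm,cv2.MORPH_CLOSE,np.ones((9,9)));mm=cv2.morphologyEx(mm,cv2.MORPH_OPEN,np.ones((31,31))).astype(float)
    for y0 in(-.15,0,.15): print(fit(TALLY,[.62,-.27,y0],[(mm,w)]))
```

```text
[ 0.51997812 -0.23938457  0.23988034] 174.3846355218352
478 [343.5 203.3] [ 0.5493 -0.2222  0.094 ] [[0.56, -0.237], [0.537, -0.233], [0.541, -0.208], [0.565, -0.211]]
47 [281.4 267.5] [ 0.6095 -0.2868  0.094 ] [[0.607, -0.293], [0.609, -0.28], [0.612, -0.281], [0.611, -0.293]]
13 [265.9 271.6] [ 0.6126 -0.3024  0.094 ] [[0.613, -0.305], [0.612, -0.305], [0.612, -0.298], [0.613, -0.299]]
0.73 [264.3, 191.4, 95.3, 112.9]
(array([ 0.62131519, -0.27194283, -0.02630587]), np.float64(0.6771476235482172))
(array([ 0.62095565, -0.26964115, -0.01257417]), np.float64(0.677138749101366))
(array([ 0.62050605, -0.26753736, -0.00191925]), np.float64(0.6770158219815552))
```

View pics/w12.png

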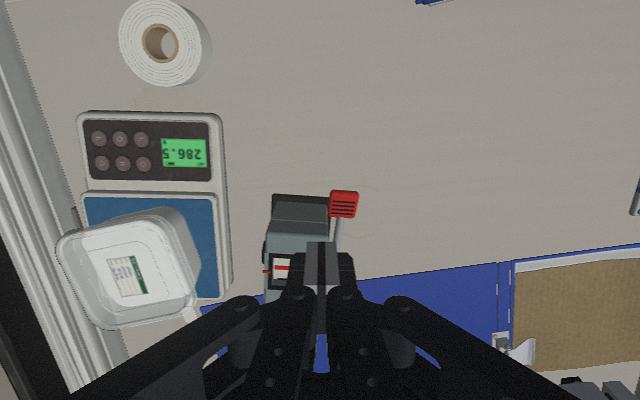

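The red pad is at (343,203) in the picture, about (0.549, -0.222), and its edges give a counter yaw of about -10°. I'll press 8 mm outward of the pad's middle.

Request:
send_rows --series '[-1,1,2.5,0,0,4.4,0,-1.9,2.1,5,0,0,4.4,0,-1.9,2.1,7.5,0,0,4.4,0,-1.9,2.1,10,0,0,4.4,0,-1.9,2.1,11,0,0,4.4,0,-1.9,2.1,11,0,0,4.4,0,-1.9,2.1,11,0,0,4.4,0,-1.9,2.1,11,0,0,4.4,0]'

```text
clock: 25.73
tcp_pos: [0.5422, -0.2207, 0.132]
orientation: [0.001, 0.087, 0.996, -0.0]
wrist_force: [0.3, -0.2, -0.4]
finger_gap: -0.0001
```

Request:
send_rows --series '[0,0,1,0,0,0,0,0,0,2,0,0,0,0,0,0,3,0,0,0,0,0,0,4,0,0,0,0,0,0,5,0,0,0,0,0,0,6,0,0,0,0,0,0,7,0,0,0,0,0,0,8,0,0,0,0,0,0,9,0,0,0,0,0,0,9,0,0,0,0]'

```text
clock: 26.57
tcp_pos: [0.541, -0.2203, 0.0382]
orientation: [-0.0, 0.087, 0.996, 0.0]
wrist_force: [0.6, -0.2, 2.9]
finger_gap: 0.0002
```

Run:
```python
from look import *
s,w,im,d=look("w13"); print(s["tcp_pos"],psi(s),s["wrist_force"])
a=cv2.resize(im[150:400,170:470],None,fx=1.3,fy=1.3)
sd=read_camera("side"); cv2.imwrite("pics/p13.png",np.hstack([a,cv2.resize(sd[70:150,270:350],(325,325))]))
```

```text
[ 0.54097239 -0.22033639  0.03824251] 169.98416273812006 [ 0.58162583 -0.22810446  2.8592954 ]
```

View pics/p13.png

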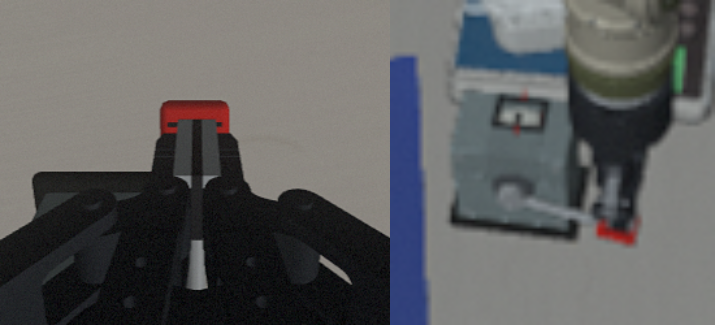

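The fingers are on the pad and the lever is almost down. I'll press on gently until the force jumps.

Request:
send_rows --series '[0,0,0.3,0,0,0,0,0,0,0.5,0,0,0,0,0,0,0.5,0,0,0,0,0,0,0.5,0,0,0,0]'

```text
clock: 27.05
tcp_pos: [0.5417, -0.2206, 0.0356]
orientation: [0.0, 0.087, 0.996, 0.0]
wrist_force: [-0.3, 0.9, 2.9]
finger_gap: 0.0002
```

Request:
send_rows --series '[0,0,0.2,0,0,0,0,0,0,0.3,0,0,0,0,0,0,0.3,0,0,0,0,0,0,0.3,0,0,0,0]'

```text
clock: 27.38
tcp_pos: [0.542, -0.2208, 0.0326]
orientation: [0.001, 0.087, 0.996, -0.0]
wrist_force: [0.9, 0.8, 4.4]
finger_gap: 0.0001
```

Request:
send_rows --series '[0,0,0.2,0,0,0,0,0,0,0.3,0,0,0,0,0,0,0.3,0,0,0,0,0,0,0.3,0,0,0,0]'

```text
clock: 27.72
tcp_pos: [0.5423, -0.2209, 0.0319]
orientation: [0.001, 0.087, 0.996, -0.001]
wrist_force: [-3.2, 2.8, 19.1]
finger_gap: 0.0001
```

The force jumped to 19 N at z = 0.032, so this is the stop. I'll release and check the drum.

Request:
send_rows --series '[0,0,-1,0,0,0,0,0,0,-3,0,0,0,0,0,0,-5,0,0,0,0,0,0,-7,0,0,0,0,0,0,-9,0,0,0,0,0,0,-10.1,0,0,0,0,0,0,-10.1,0,0,0,0,0,0,-10.1,0,0,0,0]'

```text
clock: 28.38
tcp_pos: [0.5412, -0.2207, 0.1299]
orientation: [-0.0, 0.087, 0.996, -0.0]
wrist_force: [0.0, -1.3, 0.1]
finger_gap: -0.0002
```

Run:
```python
from look import *
s=get_state(); print(s["tcp_pos"],psi(s),s["wrist_force"])
sc=read_camera("scene");sd=read_camera("side"); cv2.imwrite("pics/p14.png",np.hstack([cv2.resize(sc[220:290,410:490],(400,350),interpolation=3),cv2.resize(sd[80:135,280:340],(380,350),interpolation=3)]))
```

```text
[ 0.54115168 -0.22068941  0.12987841] 169.97997763939964 [ 0.04722935 -1.25751326  0.07119544]
```

View pics/p14.png

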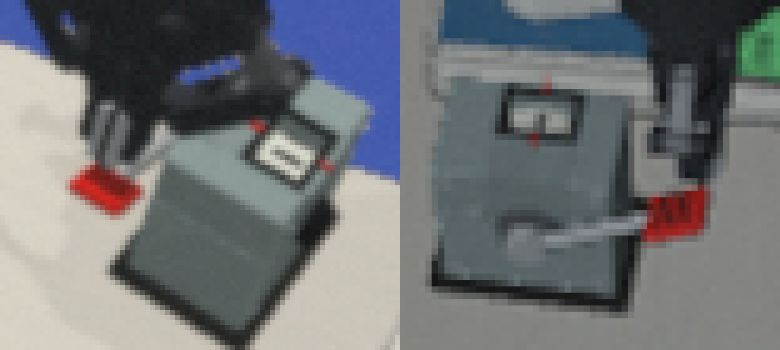

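A black bar is now in line with the pointers, so one step counted, and the lever is back up. Two more strokes to the same depth.

Request:
send_rows --series '[0,0,1.5,0,0,0,0,0,0,3,0,0,0,0,0,0,5,0,0,0,0,0,0,7,0,0,0,0,0,0,8.5,0,0,0,0,0,0,9.4,0,0,0,0,0,0,9.8,0,0,0,0,0,0,10.1,0,0,0,0,0,0,10.1,0,0,0,0,0,0,10.1,0,0,0,0]'

```text
clock: 29.32
tcp_pos: [0.5404, -0.2201, 0.0312]
orientation: [-0.0, 0.087, 0.996, 0.0]
wrist_force: [-5.8, 4.3, 18.1]
finger_gap: 0.0001
```

Request:
send_rows --series '[0,0,-1,0,0,0,0,0,0,-3,0,0,0,0,0,0,-5,0,0,0,0,0,0,-7,0,0,0,0,0,0,-9,0,0,0,0,0,0,-10.1,0,0,0,0,0,0,-10.1,0,0,0,0,0,0,-10.1,0,0,0,0]'

```text
clock: 29.98
tcp_pos: [0.5412, -0.2206, 0.13]
orientation: [0.0, 0.087, 0.996, -0.0]
wrist_force: [-0.0, -0.4, -1.1]
finger_gap: 0.0001
```

Request:
send_rows --series '[0,0,1.5,0,0,0,0,0,0,3,0,0,0,0,0,0,5,0,0,0,0,0,0,7,0,0,0,0,0,0,8.5,0,0,0,0,0,0,9.4,0,0,0,0,0,0,9.8,0,0,0,0,0,0,10.1,0,0,0,0,0,0,10.1,0,0,0,0,0,0,10.1,0,0,0,0]'

```text
clock: 30.82
tcp_pos: [0.5402, -0.2199, 0.0311]
orientation: [-0.001, 0.087, 0.996, 0.0]
wrist_force: [-8.0, 3.1, 19.6]
finger_gap: -0.0001
```

Request:
send_rows --series '[0,0,-1,0,0,0,0,0,0,-3,0,0,0,0,0,0,-5,0,0,0,0,0,0,-7,0,0,0,0,0,0,-9,0,0,0,0,0,0,-11,0,0,0,0,0,0,-14,0,0,0,0,3,0,-17,0,0,0,0,7,3,-20,0,0,0,0,10,6,-22,0,0,0,0]'

```text
clock: 31.65
tcp_pos: [0.4642, -0.1605, 0.2399]
orientation: [-0.0, 0.089, 0.996, -0.0]
wrist_force: [-0.2, -0.2, 0.4]
finger_gap: 0.0005
```

Request:
send_rows --series '[0,4,0,0,0,0,0,0,8,0,0,0,0,0,0,8,0,0,0,0,0,0,8,0,0,0,0,0,0,8,0,0,0,0,0]'

```text
clock: 32.07
tcp_pos: [0.4789, -0.0811, 0.2386]
orientation: [-0.001, 0.087, 0.996, -0.0]
wrist_force: [0.5, -0.5, -0.1]
finger_gap: 0.0
```

Run:
```python
from look import *
s=get_state(); print(s["tcp_pos"],psi(s),s["wrist_force"],s["clock"])
sc=read_camera("scene");ci=camera_info("scene");d=silhouettes("scene","probe_1");print([(q["p"],q["box"]) for q in d])
sd=read_camera("side"); dd=silhouettes("side","probe_1");print([(q["p"],q["box"]) for q in dd])
a=np.hstack([cv2.resize(sc[220:290,410:490],(400,350),interpolation=3),cv2.resize(sd[80:135,280:340],(380,350),interpolation=3)])
b=np.hstack([cv2.resize(sc[140:260,190:330],(291,249)),cv2.resize(sd[220:340,220:380],(332,249)),np.zeros((249,157,3),np.uint8)])
cv2.imwrite("pics/p15.png",np.vstack([a,b]))
```

```text
[ 0.47887695 -0.08109509  0.23864518] 170.04828571404133 [ 0.48351033 -0.53528388 -0.06220978] 32.0667
[(0.72, [203.5, 186.5, 22.1, 18.7]), (0.65, [229.7, 183.5, 47.9, 35.4]), (0.51, [261.5, 216.0, 24.0, 23.0])]
[(0.68, [305.9, 311.3, 57.0, 11.2]), (0.63, [335.1, 275.4, 26.1, 5.7])]
```

View pics/p15.png

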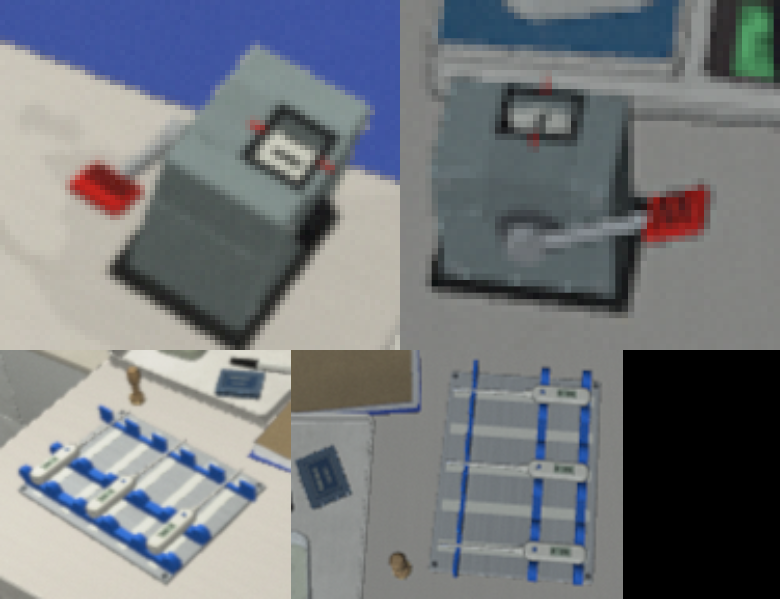

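The drum bar is at the pointers, the lever is up, three probes are level in bays 1, 3 and 5, and the stamp is still standing. Handing in.

```bash
python3 -c "
from workcell import *
print(hand_in())"
```

```text
the job is handed in; nothing more can be done
None
```

I put the three probe thermometers that were out into bays 1, 3 and 5 of the dock, with handles on the dock's -x side. I then clocked them in with three full lever strokes and handed the job in at about 32 s. No verdict came back.

**Probes:** The close wrist-camera fits put each mid-handle within about 4 mm of its bay point. The handles were within about 2° of the bay direction. The rougher handle-only fit on bay 1, made at an angle, differed by up to 6°. A fit from the distant scene camera differed by 15–20 mm, but it assumed the probes lay flat on the worktop instead of 24 mm up, so I set it aside. In the last side-camera check the detector reported only two probes, but all three show in that picture.

**Counter:** Each stroke pressed to 18–20 N at the stop (z about 0.031 m) before I let the lever spring back. In the last pictures a bar lies at the pointers, within my estimated 0.1 step, and the lever is up. The later bars look identical, so the count of three rests on the forces and depths, not on a reading of the drum.

**Other things:** The stamp is standing where it was. I saw no fourth probe in any view; the scene camera is partly blocked by the oven.

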